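# Pin the pill dispenser's drum in line

## Robot

A 7-joint arm with a two-finger parallel gripper is mounted at the origin on the work surface. World frame = base frame: x ahead of the robot, y to its left, z up, the work surface at z = 0. Lengths are in mm, angles in rad, forces in N, time in s.
With the tool pointing down it reaches from about 400 to 875 mm from the base axis. Payload 19.3 kg.
Tool frame: the origin (TCP) lies at the very end of the fingers, on their centre line; the grasp point (between the pads) lies 19 mm behind it (grip_point_offset is the z of the grasp point in the tool frame, in mm); z points along the fingers, x is the direction in which the jaws open and shut, and the axes are right-handed (so a half turn about z gives the same grasp; the last joint's range is limited). The gripper opens to 85 mm and grips with 20 to 120 N. Pads are 22 mm wide; open, the fingers measure 114 mm over their backs; the gripper's body (76 mm by 85 mm) begins 54 mm behind the grasp point. The pads swing forward as they close: fully open they stand 13 mm farther back than shut.
Start: joints at [1.193, 0.521, -0.036, 1.599, 0.021, 1.021, -0.113], TCP at [189.324, -595.627, 231.291] pointing down, gripper open.
Joint ranges: [-2.91, 2.91], [-0.3, 2.13], [-1.5, 1.42], [0.17, 2.43], [-1.26, 4.41], [0.16, 1.93], [-2.52, 2.52]. Speed limits (rad/s): [1.89, 1.89, 2.39, 2.39, 3.01, 3.01, 3.01].

## Interface

Orientations are given as a 3x3 rotation matrix whose columns are the frame's x, y, z axes.
In Python, from workcell import movep, movel, goto_joints, open_gripper, clamp, wait, inverse_kinematics, read_state, camera, PlanningError, finish_job, grip_point_offset gives the robot as it stands. Calls block until the motion is done:
- movep(position, orientation): joint-space move of the TCP to a pose.
- movel(position, frame=None, max_speed=150, guard=None): straight line of the TCP; frame=None keeps the orientation; max_speed is the mean speed in mm/s. With guard (N) it stops when the force on the tool has changed by that much, and returns True; else False.
- goto_joints(angles): joint-space move.
- open_gripper() and clamp(): open the fingers fully, or close them until they stop; the grip force is fixed at half the most.
- wait(seconds).
- inverse_kinematics(position, orientation): joint angles nearest the present ones, or None.
- read_state(): the state.
- camera(name): name is "scene" or "top" or "wrist"; returns a dict with "image" (480x640x3 uint8, blue, green, red), "range_z" (480x640 float32, mm along the optical axis (not along the pixel's ray), 0 where there is no reading), "fx", "fy", "cx", "cy" (pixels), "cam_to_world" (4x4, takes a point from camera to world coordinates). Camera axes: x right, y up, looking along -z (the intrinsics and any distortion apply to the point x, -y, -z); pixel columns grow to the right and rows downward; lengths in mm; the calibration is good to about 2 mm. A picture is of the moment at which its call begins.
A pose or a line that the arm cannot do raises PlanningError and nothing moves.
- finish_job(): hands the job in, once; it reports no verdict.
The state is a dict: "time": time; "qpos": joint angles; "qvel": joint speeds; "joint_efforts": joint torques, N m; "eef_pos": TCP position; "tool_rot": TCP orientation; "ft_force": force on the tool from outside, world axes, zero at the start; "torque": the same for the moment, N m; "finger_gap": finger opening in mm.
Only numpy, scipy, OpenCV 4.12 (cv2) and the standard library are available. Lean on these libraries where they do the work, as an engineer would, in place of code of your own. Each camera call takes 0.05 s, during which the arm holds its last target.

## Task

Turn the pill dispenser by its red knob until the drum's ear lies over the tab with the steel bush, then take the tapered pin from its stand and drive it down gently through both holes, giving way sideways so that its taper draws the drum into line with the steel bush. Press it fully home with a firm push of about 10 to 15 N, so that its collar sits flush on the drum's ear and it stands upright, then let go. Never strain the pin against the steel bush with more than about 10 N, sideways or down, nor press it on the drum with more than 25 N, and leave the vials, bowl and spoon where they are.

Things in the scene. Friction and masses are not known exactly. Their poses are not given: they have to be found in the camera images.
- dispenser: the dispenser's fixed foot, a white disc 124 mm across, 12 mm high, standing on the tray. Origin at the centre of its underside, 8 mm over the table; z up. Towards its -y it has a grey tab with a steel bush on it (10 mm thick, top face 48 mm above the origin, open below). The drum sits on top. Nothing on the dispenser is higher than 116 mm above the origin
- drum (a joint): angle of the drum about its upright axis, rad, counter-clockwise from above positive; at 0 its ear points along the dispenser's -y, over the tab. Starts at 0.35 to 0.8. Turns +-1.3 with friction of about 0.12 N m and stays where left. Its spindle is loose: the drum can also be pushed up to 10 mm along the dispenser's y with about 1.5 N. White, 92 mm across, top 86 mm above the dispenser's origin
- knob_grip (a point): grip point of the red knob on top of the drum, on its axis: an upright bar 46 mm long (along this point's x), 12 mm wide (along its y), from 86 to 116 mm above the dispenser's origin; this point is 107 mm above it. It turns with the drum
- ear_hole (a point): centre of the hole in the drum's ear, at the ear's top face: 18 mm hole in a white tab 44 mm wide and 8 mm thick (49 to 57 mm above the dispenser's origin), 88 mm out from the drum's axis; it turns with the drum. The drum wall is 42 mm from the hole's centre
- mark (a point): centre of the fixed tab, at the top face of the steel bush, 88 mm from the dispenser's origin along its -y and 48 mm above it. The bush is eccentric: its 18 mm hole lies 5 mm from this point, level, in a direction that differs each time and is not measured. The bush does not give, so the pin and the drum must yield to it; with the drum's ear hole over this point the pin's tip still enters the bush's hole
- pin_head (a point): centre of the pin's orange grip, an upright cylinder 18 mm across, 30 mm tall. Below it: a steel collar 28 mm across, 4 mm thick, underside 19 mm below this point; then a shank 17 mm across, 17 mm long; then a taper over 32 mm to a flat 4 mm tip 68 mm below this point. About 80 g. It starts hanging upright by its collar in a loose 20 mm hole of a grey fixed stand 44 mm square, 56 mm high on the tray
- pin_collar (a point): centre of the underside of the pin's collar; fully home it lies on the top face of the drum's ear, 57 mm above the dispenser's origin
- pin: the whole pin; origin at the centre of its tip, z up towards the grip
- vial0: amber vial with white cap, 36 mm across, 70 mm tall, loose on the tray; origin at the centre of its underside; leave alone
- vial1: another amber vial like vial0; leave alone
- vial2: another amber vial like vial0; leave alone
- bowl: small glass bowl 80 mm across, 35 mm high, loose on the tray; origin at the centre of its underside; leave alone
- spoon: stainless spoon 135 mm long lying on the tray, along its x; leave alone
There are look-alikes about, which are no part of the job. Leave any yellow look-alike of the pin alone.

How it is judged (in metres and radians):
On the way, in this order (a step that is already met when the one before it is completed fails the run):
1. the drum is turned so that its ear hole lies within 10 mm of the mark (horizontal distance between ear_hole and mark below 0.01 m), for 0.2 s.
2. the pin is home through both holes (collar within 2 mm of the drum's ear, upright) and pressed there with at least 8 N (z of pin_collar in the frame of dispenser below 0.059 m and horizontal distance between pin_collar and ear_hole below 0.004 m and angle between pin's own z axis and vertical below 0.08 rad and contact force between pin and drum above 8 N), for 0.05 s.
At the end, for the whole second after the job is handed in: The pin stands upright (within 0.08 rad) and at rest through both ears, its collar within 2 mm of the drum ear's top face and centred on the ear's hole within 4 mm, the ear hole within 10 mm of the mark, and the pin has been let go (z of pin_collar in the frame of dispenser below 0.059 m and horizontal distance between pin_collar and ear_hole below 0.004 m and horizontal distance between ear_hole and mark below 0.01 m and angle between pin's own z axis and vertical below 0.08 rad and linear speed of pin below 0.02 m/s and contact force between the fingers and pin below 0.1 N); the robot touches nothing.
It fails at once if the pin is strained against the steel bush with more than 14 N (contact force between pin and dispenser above 14 N).
It fails at once if the pin is pressed on the drum with more than 30 N (contact force between pin and drum above 30 N).
It fails at once if a vial is shifted by more than 20 mm or tipped (distance of any of vial0, vial1, vial2 from where it was at the start of the episode above 0.02 m or angle between any of vial0, vial1, vial2's own z axis and vertical above 0.4 rad).
It fails at once if the bowl or the spoon is shifted by more than 20 mm (distance of any of bowl, spoon from where it was at the start of the episode above 0.02 m).
It also fails if it takes over 70 s, if anything falls off the work surface, if the arm or the gripper's body presses on something with over 40 N, if the wrist force passes 120 N, or if a joint passes its speed limit or range.

## Working session

There is one attempt and no reset: what is moved stays moved. The work goes in short steps, each a Python script; the robot and the scene stay as the last script left them, time stands still between calls to the robot, and variables do not carry over. Pictures are saved under pics/ and viewed, and the job is handed in when it is done.

```bash
ls; mkdir -p pics
python3 - <<'E'
from workcell import *
import cv2,pickle
for n in ["scene","top","wrist"]:
    c=camera(n); cv2.imwrite(f"pics/{n}0.png",c["image"]); pickle.dump(c,open(f"{n}0.pkl","wb"))
    print(n,c["fx"],c["fy"],c["cx"],c["cy"],c["cam_to_world"].round(3).tolist(),[k for k in c])
s=read_state(); print(s, grip_point_offset)
E
```

```text
pics
scene 601.3673687877069 601.3673687877069 323.12265848009883 240.0853114940254 [[0.306, -0.626, 0.717, 1276.697], [0.952, 0.209, -0.224, -202.85], [-0.01, 0.751, 0.66, 690.216], [0.0, 0.0, 0.0, 1.0]] ['image', 'range_z', 'fx', 'fy', 'cx', 'cy', 'cam_to_world']
top 556.1344320180593 556.1344320180593 316.513751854079 232.2467654691063 [[0.03, 0.974, -0.224, 438.584], [-1.0, 0.03, -0.005, -20.015], [0.002, 0.224, 0.975, 956.223], [0.0, 0.0, 0.0, 1.0]] ['image', 'range_z', 'fx', 'fy', 'cx', 'cy', 'cam_to_world']
wrist 416.7464615646934 416.7464615646934 320.6428276926819 237.09303160462957 [[0.303, 0.911, 0.279, 259.819], [-0.953, 0.289, 0.088, -572.081], [-0.001, -0.292, 0.956, 373.413], [0.0, 0.0, 0.0, 1.0]] ['image', 'range_z', 'fx', 'fy', 'cx', 'cy', 'cam_to_world']
{'time': 0.15, 'qpos': array([ 1.19280384,  0.52185716, -0.03632096,  1.59983794,  0.02121584,
        1.02109668, -0.11276983]), 'qvel': array([-9.35101530e-04, -2.56764289e-03,  6.06437961e-04, -1.92000483e-03,
        6.69148804e-04, -3.34411900e-05,  2.08194345e-04]), 'joint_efforts': array([ 3.43192158e-03, -9.27392864e+01,  1.98113076e+00, -3.70055616e+01,
        1.79174496e-02,  6.24543332e-03, -7.90947570e-05]), 'eef_pos': array([ 189.24252817, -595.41753274,  230.88446205]), 'tool_rot': array([[ 3.02974359e-01, -9.52998657e-01, -3.12311383e-04],
       [-9.52998363e-01, -3.02974511e-01,  7.51443708e-04],
       [-8.10747234e-04,  6.99640615e-05, -9.99999669e-01]]), 'ft_force': array([-0.6608378 ,  0.72525355,  0.36678636]), 'torque': array([ 0.02472027, -0.01931111,  0.01997373]), 'finger_gap': 85.34979572544772} -18.700000000000003
```

View pics/scene0.png

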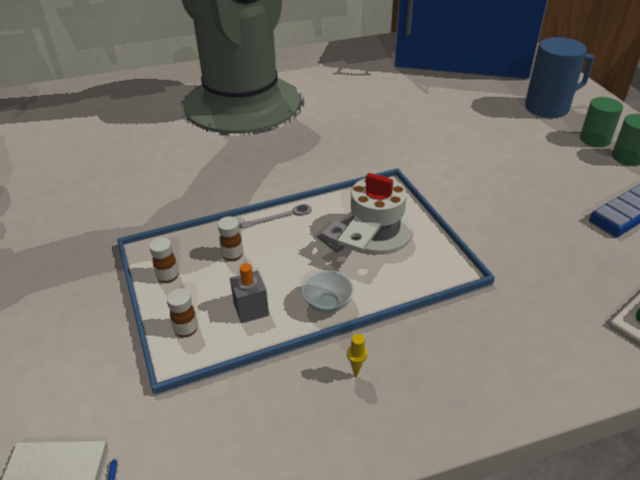

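View pics/top0.png

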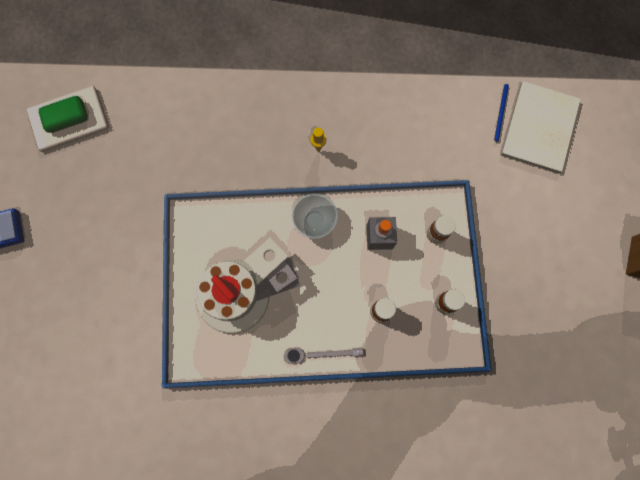

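Orange pin in the grey stand: scene (247,275), top (385,228). The yellow look-alike is at top (318,138), outside the tray, and I leave it alone. The dispenser is at top (228,292), with its white ear hole at (268,256) and the grey tab with the bush at (283,277). I'll enlarge these next.

```bash
cat > h.py <<'E'
import numpy as np,cv2,pickle
def w(c,u,v,z=None,r=None):
    T=c["cam_to_world"]; d=np.array([(u-c["cx"])/c["fx"],-(v-c["cy"])/c["fy"],-1.0])
    if z is not None:
        D=T[:3,:3]@d; s=(z-T[2,3])/D[2]; return T[:3,3]+s*D
    s=c["range_z"][int(round(v)),int(round(u))] if r is None else r
    return T[:3,:3]@(d*s)+T[:3,3]
def cloud(c):
    v,u=np.mgrid[0:480,0:640]; s=c["range_z"]
    p=np.stack([(u-c["cx"])/c["fx"]*s,-(v-c["cy"])/c["fy"]*s,-s],-1)
    P=p@c["cam_to_world"][:3,:3].T+c["cam_to_world"][:3,3]; P[s<=0]=np.nan; return P
def crop(c,u0,v0,u1,v1,f,name):
    im=cv2.resize(c["image"][v0:v1,u0:u1],None,fx=f,fy=f,interpolation=cv2.INTER_CUBIC); cv2.imwrite(name,im)
E
python3 - <<'E'
from h import *
t=pickle.load(open("top0.pkl","rb"));s=pickle.load(open("scene0.pkl","rb"))
crop(t,185,220,315,340,6,"pics/t_disp.png")
crop(t,355,200,415,260,9,"pics/t_pin.png")
crop(s,310,165,420,255,7,"pics/s_disp.png")
for n,c,pts in (("t",t,[(228,270),(268,256),(283,277),(260,270),(385,228),(375,243),(180,210),(440,360),(236,322)]),("s",s,[(370,232),(247,275),(250,290)])):
    for p in pts: print(n,p,w(c,*p).round(1))
E
```

```text
t (228, 270) [571.8 121.1  93.7]
t (268, 256) [611.6  67.5   7.7]
t (283, 277) [576.2  40.1   4.8]
t (260, 270) [577.9  74.1  64.1]
t (385, 228) [ 646.2 -124.3   96.7]
t (375, 243) [ 628.3 -111.9   64. ]
t (180, 210) [688.9 226.4   9.5]
t (440, 360) [ 444.8 -227.7    4.8]
t (236, 322) [496.3 114.3  18.2]
s (370, 232) [602.   86.2  65.2]
s (247, 275) [ 661.9 -125.1   90.5]
s (250, 290) [ 666.8 -124.2   64.4]
```

View pics/t_disp.png

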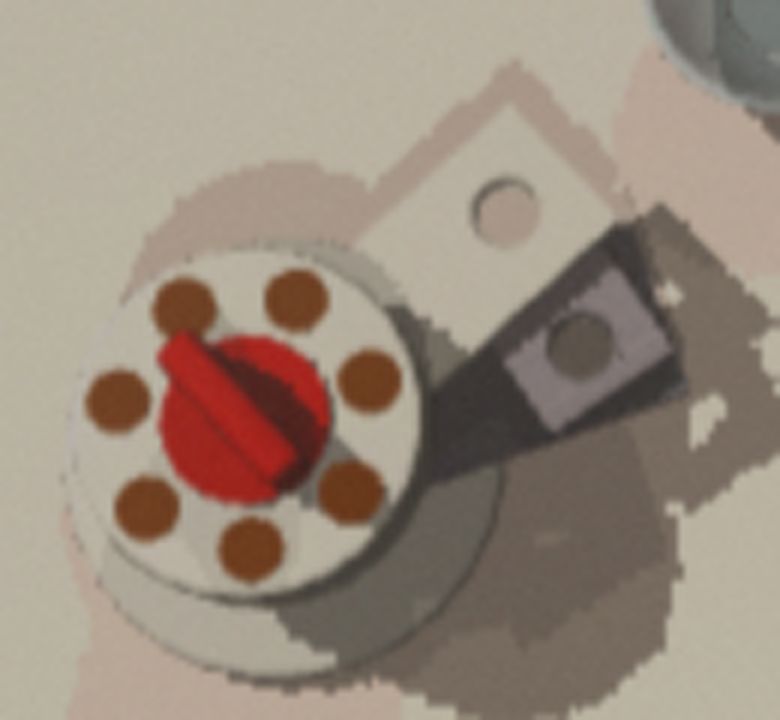

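View pics/t_pin.png

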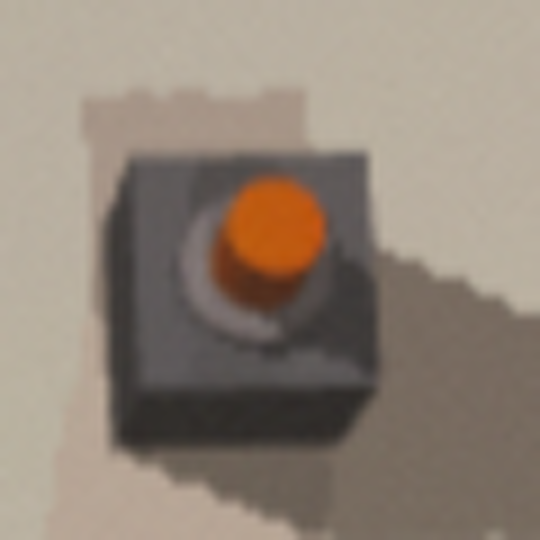

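View pics/s_disp.png

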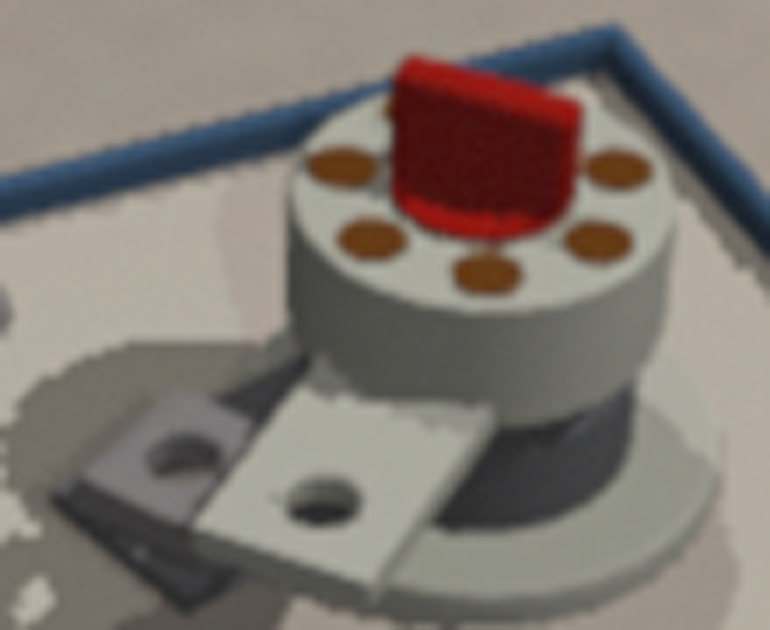

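Run:
```python
from h import *
from scipy.optimize import least_squares
t=pickle.load(open("top0.pkl","rb"));s=pickle.load(open("scene0.pkl","rb"))
P=cloud(t);Q=cloud(s)
def fc(xy,R): 
    r=least_squares(lambda c:np.hypot(*(xy-c).T)-R,xy.mean(0),loss="soft_l1"); return r.x.round(1),np.abs(r.fun).mean().round(2)
def tw(a,b,z): return w(t,185+(a+.5)/6-.5,220+(b+.5)/6-.5,z)[:2]
def sw(a,b,z): return w(s,310+(a+.5)/7-.5,165+(b+.5)/7-.5,z)[:2]
print("foot t",fc(np.array([tw(*p,20) for p in [(100,580),(150,635),(210,665),(280,678),(340,670),(400,645),(470,575),(503,480)]]),62))
print("foot s",fc(np.array([sw(*p,20) for p in [(718,450),(710,500),(640,570),(540,602),(440,600),(400,592)]]),62))
print("drum t",fc(np.array([tw(*p,94) for p in [(75,430),(100,320),(160,268),(250,245),(340,268),(400,340),(422,420),(405,505),(350,570),(250,597),(170,575),(105,520)]]),46))
print("drum s",fc(np.array([sw(*p,94) for p in [(292,190),(310,230),(370,280),(440,303),(500,310),(580,300),(640,270),(672,210)]]),46))
print("earhole",tw(505,212,65),sw(323,501,65))
print("bushhole",tw(580,346,56),sw(186,455,56))
print("bush plate t",[tw(*p,56).round(1) for p in [(612,265),(675,350),(557,433),(502,355)]])
print("bush plate s",[sw(*p,56).round(1) for p in [(185,390),(255,420),(180,522),(82,478)]])
print("tab ends t",[tw(*p,z).round(1) for z in (46,56) for p in [(622,222),(685,395),(440,480)]])
print("knob bar t",[tw(*p,124).round(1) for p in [(180,332),(160,357),(297,455),(277,480)]])
print("ear corners t",[tw(*p,65).round(1) for p in [(512,105),(628,215),(358,245),(470,355)]])
print("ear corners s",[sw(*p,65).round(1) for p in [(195,525),(375,597),(495,407),(308,390)]])
for n,X in(("t",P),("s",Q)):
    m=(abs(X[...,2]-20)<3)&(np.hypot(X[...,0]-555,X[...,1]-110)<90); print(n,"footz",m.sum(),np.nanmedian(X[m][:,2]))
    m=(abs(X[...,2]-94)<5)&(np.hypot(X[...,0]-555,X[...,1]-110)<70); print(n,"drumz",m.sum(),np.nanmedian(X[m],axis=0))
    m=(abs(X[...,2]-65)<5)&(np.hypot(X[...,0]-640,X[...,1]+120)<70); print(n,"stand",m.sum(),np.nanmedian(X[m],axis=0))
# pin
def tp(a,b,z): return w(t,355+(a+.5)/9-.5,200+(b+.5)/9-.5,z)[:2].round(1)
print("pin top", [tp(275,226,z) for z in (64+4+34-4,102)])
print("stand top corners",[tp(*p,64) for p in [(132,155),(368,155),(375,388),(118,385)]])
# orange top in depth
for n,c,X in(("t",t,P),("s",s,Q)):
    b,g,r=[c["image"][...,i].astype(int) for i in range(3)]
    m=(r>120)&(g>50)&(g<130)&(b<60)&(np.hypot(X[...,0]-645,X[...,1]+124)<40)&(X[...,2]>70)
    print(n,m.sum(),np.nanmax(X[m][:,2]),np.nanmedian(X[m&(X[...,2]>np.nanmax(X[m][:,2])-4)],axis=0))
```

```text
foot t (array([540.6, 122.9]), np.float64(0.27))
foot s (array([543.7, 123.1]), np.float64(0.63))
drum t (array([541.4, 122. ]), np.float64(1.08))
drum s (array([541.6, 124.5]), np.float64(0.61))
earhole [602.99639676  61.05921453] [604.12876074  61.11101241]
bushhole [568.30167764  39.68794572] [568.98777894  40.29559815]
bush plate t [array([590.8,  31.9]), array([568. ,  13.8]), array([544.5,  44.9]), array([565.2,  60.7])]
bush plate s [array([546.3,  47.7]), array([562.1,  59.8]), array([591. ,  31.4]), array([569.2,  14.8])]
tab ends t [array([604.7,  30.3]), array([557.1,  11. ]), array([531.9,  76.8]), array([602.8,  29.7]), array([555.8,  10.7]), array([530.8,  75.8])]
knob bar t [array([559. , 135.8]), array([552.5, 140.4]), array([529. , 104.5]), array([522.6, 109.1])]
ear corners t [array([632.8,  60.6]), array([603.2,  27.7]), array([592.7, 100.4]), array([563.7,  68.5])]
ear corners s [array([602.8,  30.9]), array([638.2,  60.8]), array([585.4, 110.5]), array([565.8,  71.4])]
t footz 848 19.10005348980644
t drumz 2412 [538.92812608 121.19246201  93.50147816]
t stand 566 [ 646.46795254 -121.75001103   63.46755673]
s footz 697 19.68632568036196
s drumz 1130 [558.0829095  111.92698096  93.92550611]
s stand 576 [ 661.70078245 -126.8157188    64.17850515]
pin top [array([ 651.3, -124.3]), array([ 650.3, -123.8])]
stand top corners [array([ 672.4, -102.1]), array([ 673.7, -145.5]), array([ 629.9, -146.7]), array([629.1, -99.9])]
t 92 99.76815674280454 [ 651.20355031 -124.26737942   97.1042032 ]
s 126 100.53302954905496 [ 654.17389607 -124.42366006   98.17450219]
```

```bash
cat >> h.py <<'E'
def R(deg):
    a=np.radians(deg); x=np.array([np.cos(a),np.sin(a),0]); z=np.array([0,0,-1.]); return np.column_stack([x,np.cross(z,x),z])
E
python3 - <<'E'
from h import *; from workcell import *
for n,p,a in [("knob",(541.5,123,200),-45),("knobend",(541.5,123,99),-72),("pin",(651.5,-124,72),21),("pin'",(651.5,-124,72),-159),("ins",(569,40,72),21),("ins'",(569,40,72),-159)]:
    q=inverse_kinematics(p,R(a)); print(n,a,None if q is None else np.round(q,2))
E
```

```text
knob -45 [ 0.18  0.53 -0.71  1.79  0.41  0.97 -1.48]
knobend -72 [-0.03  0.62 -0.42  1.88  0.37  0.72 -1.92]
pin 21 [ 0.43  0.82 -0.54  1.58  0.51  0.88  0.08]
pin' -159 [-0.05  0.78  0.23  1.61 -0.23  0.77 -2.49]
ins 21 [ 0.24  0.72 -0.59  1.84  0.56  0.76 -0.29]
ins' -159 [-0.5   0.72  0.47  1.88 -0.5   0.66 -2.5 ]
```

Run:
```python
from h import *; from workcell import *
movep((541.5,123,230),R(-45))
print(movel((541.5,123,99),guard=15)); s=read_state(); print(s["time"],s["eef_pos"].round(1))
clamp(); s=read_state(); print(s["time"],s["finger_gap"],s["ft_force"].round(1),s["torque"].round(2))
for a in np.linspace(-45,-72,4)[1:]:
    movel((541.5,123,99),frame=R(a)); 
s=read_state(); print(s["time"],s["eef_pos"].round(1),s["ft_force"].round(1),s["torque"].round(2))
for n in ["top","scene"]:
    c=camera(n); cv2.imwrite(f"pics/{n}1.png",c["image"]); pickle.dump(c,open(f"{n}1.pkl","wb"))
crop(pickle.load(open("scene1.pkl","rb")),300,150,420,255,6,"pics/s1d.png")
crop(pickle.load(open("top1.pkl","rb")),185,220,315,340,6,"pics/t1d.png")
```

```text
False
3.9917 [541.9 123.2  99.8]
4.6583 11.020400030962191 [-0.6  0.7  4.9] [-0.02  0.04 -0.08]
5.5833 [541.6 123.3  99.2] [-0.7  0.9  7. ] [ 0.17  0.27 -0.13]
```

View pics/s1d.png

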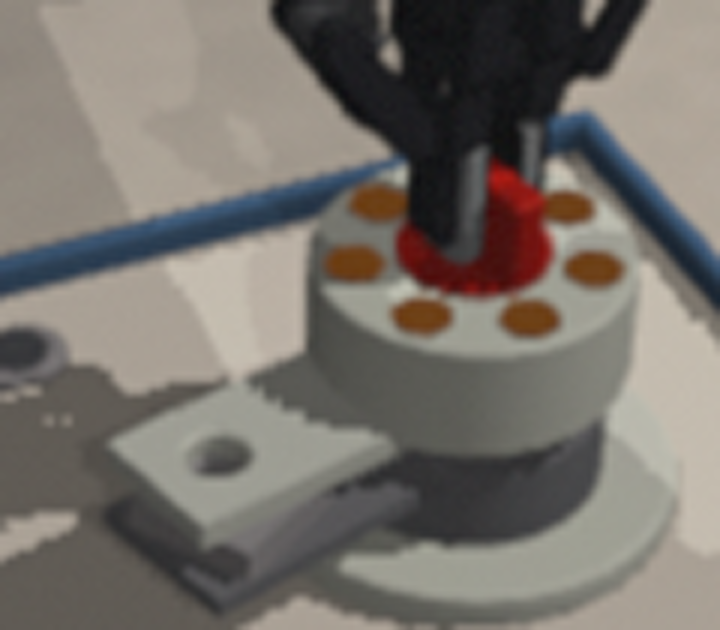

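View pics/t1d.png

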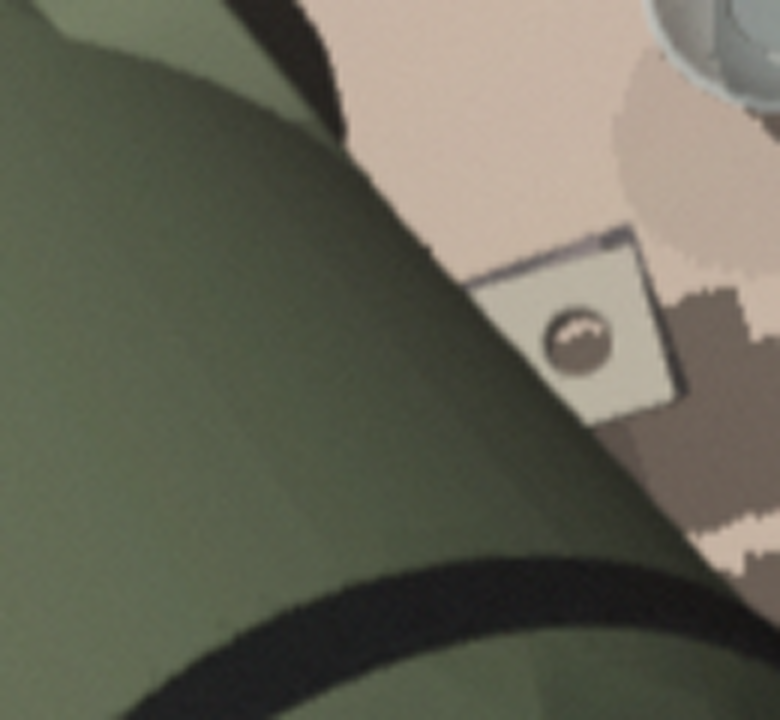

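Scene crop: the ear now lies over the tab, and the ear hole is at (221,456). In the top crop the hole is at (579,342), almost above where the bush hole was seen. I'll release the knob, fetch the pin and measure on the way.

Run:
```python
from h import *; from workcell import *
t=pickle.load(open("top1.pkl","rb"));s=pickle.load(open("scene1.pkl","rb"))
print("ear",w(t,185+579.5/6-.5,220+342.5/6-.5,65),w(s,300+221.5/6-.5,150+456.5/6-.5,65))
wait(0.2); open_gripper(); movel((541.5,123,200)); 
movep((651.5,-124,200),R(21))
c=camera("wrist"); cv2.imwrite("pics/w2.png",c["image"]); pickle.dump(c,open("wrist2.pkl","wb"))
for n in ["scene"]:
    c=camera(n); pickle.dump(c,open(f"{n}2.pkl","wb")); crop(c,300,150,420,255,6,"pics/s2d.png")
s=read_state(); print(s["time"],s["eef_pos"],s["ft_force"].round(2))
```

```text
ear [568.07991552  39.40795171  65.        ] [569.71068235  40.47509324  65.        ]
9.2333 [ 651.50062039 -123.27017344  200.04839298] [-0.37  1.03  0.24]
```

View pics/w2.png

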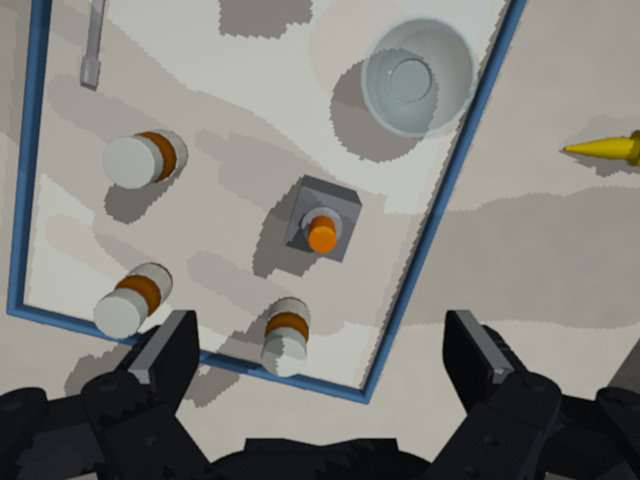

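View pics/s2d.png

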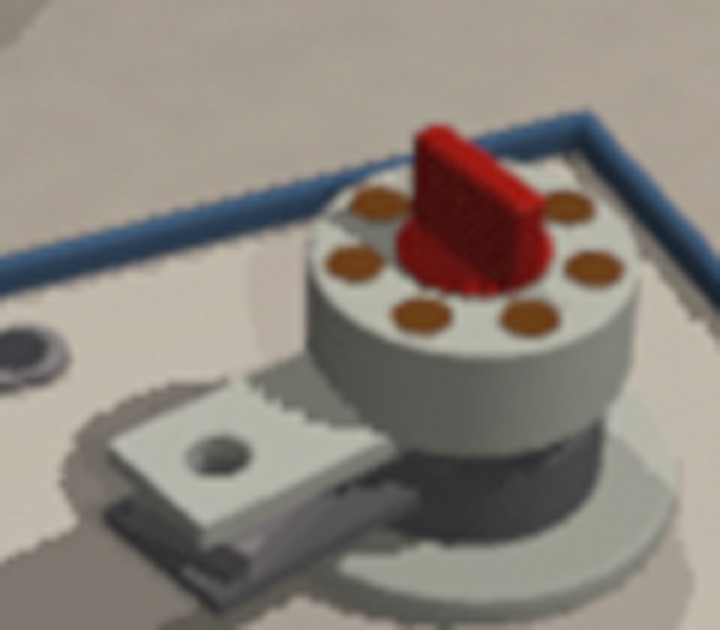

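Run:
```python
from h import *; from workcell import *
c=pickle.load(open("wrist2.pkl","rb")); print("pin top wrist",w(c,322.5,241,98),w(c,322,222,98))
crop(c,270,160,380,280,6,"pics/w2c.png")
s=pickle.load(open("scene0.pkl","rb")); crop(s,220,250,280,325,8,"pics/s0pin.png")
```

```text
pin top wrist [ 652.8940721  -124.57142353   98.        ] [ 648.26937599 -113.40385167   98.        ]
```

View pics/w2c.png

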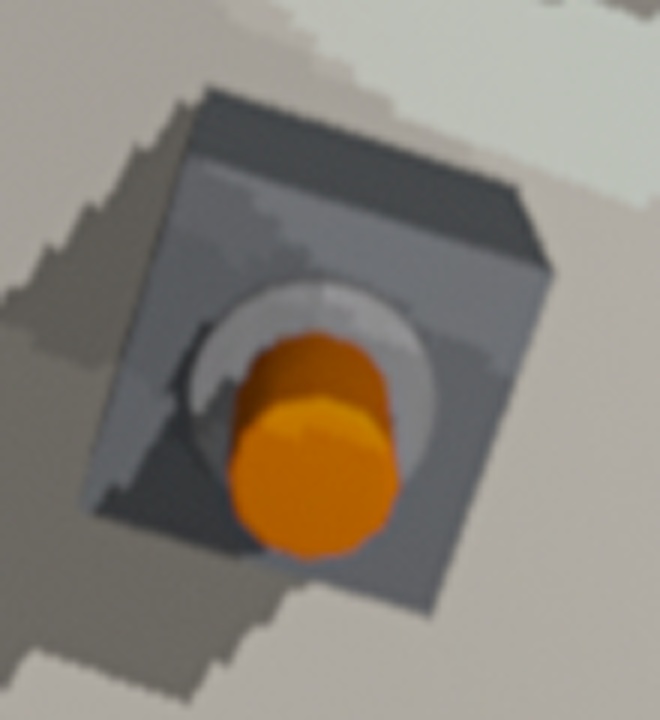

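View pics/s0pin.png

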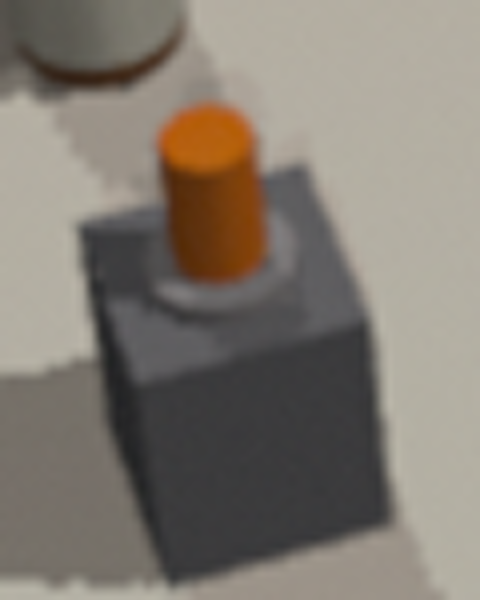

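Run:
```python
from h import *; from workcell import *
print(movel((652,-124,100)),movel((652,-124,72.5),max_speed=60,guard=8)); s=read_state(); print(s["eef_pos"].round(1),s["ft_force"].round(1))
clamp(); s=read_state(); print(s["time"],s["finger_gap"],s["eef_pos"].round(1),s["ft_force"].round(1))
movel((652,-124,152)); s=read_state(); print(s["eef_pos"].round(1),s["ft_force"].round(1))
movel((569,40,152)); wait(0.2); s=read_state(); print(s["time"],s["eef_pos"].round(2),s["ft_force"].round(2),s["torque"].round(3),s["finger_gap"])
for n in ["scene","wrist","top"]:
    c=camera(n); pickle.dump(c,open(f"{n}3.pkl","wb")); cv2.imwrite(f"pics/{n}3.png",c["image"])
```

```text
False False
[ 652.  -123.9   72.4] [-0.4 -0.5  0.6]
11.3 15.878276046767834 [ 652.1 -124.    72.8] [-2.3  0.1  4.5]
[ 651.6 -124.2  151.2] [-0.  -0.5 -0.1]
13.5583 [569.15  39.52 151.9 ] [ 0.36  0.57 -0.2 ] [-0.017 -0.012  0.035] 16.16805238149423
```

View pics/scene3.png

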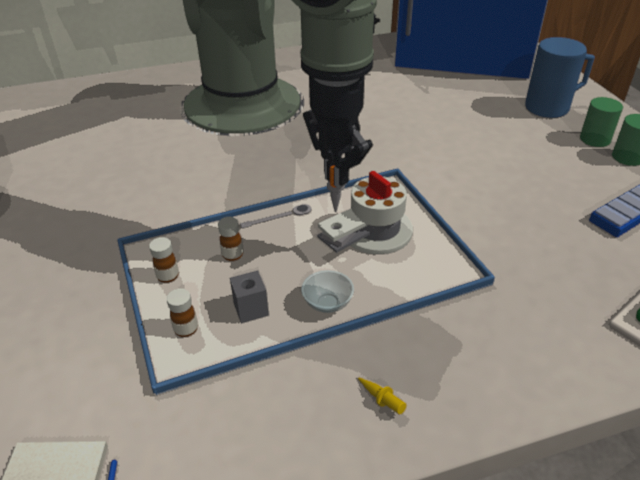

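View pics/wrist3.png

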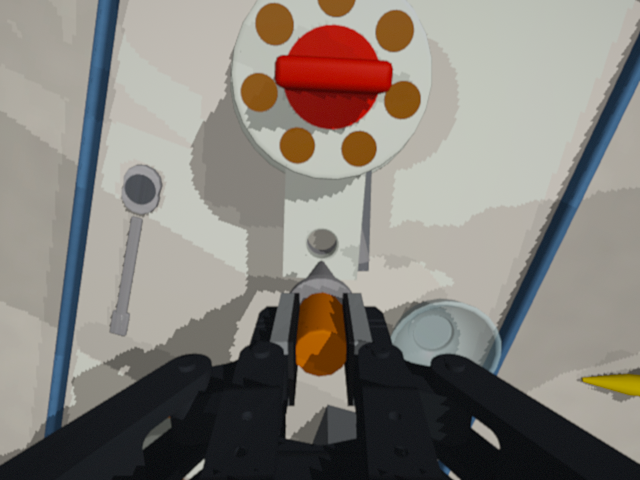

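Run:
```python
from h import *
c=pickle.load(open("wrist3.pkl","rb")); s=pickle.load(open("scene3.pkl","rb"));t=pickle.load(open("top3.pkl","rb"))
crop(c,260,220,400,380,4,"pics/w3c.png");crop(s,300,150,380,260,6,"pics/s3c.png");crop(t,230,210,320,310,6,"pics/t3c.png")
```

```text
(no output)
```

View pics/w3c.png

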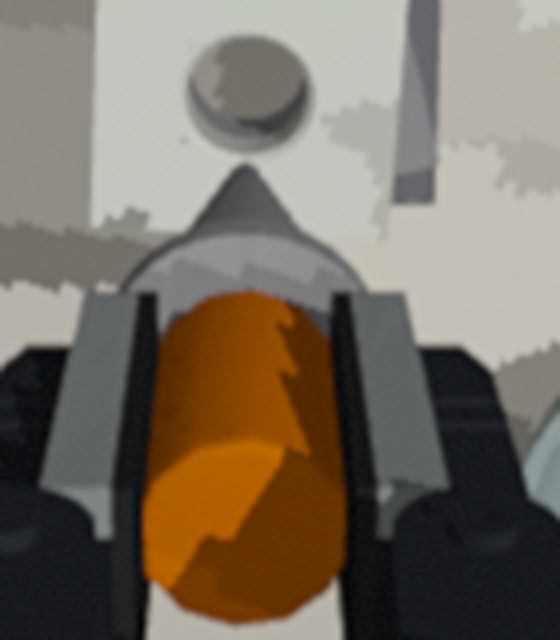

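View pics/s3c.png

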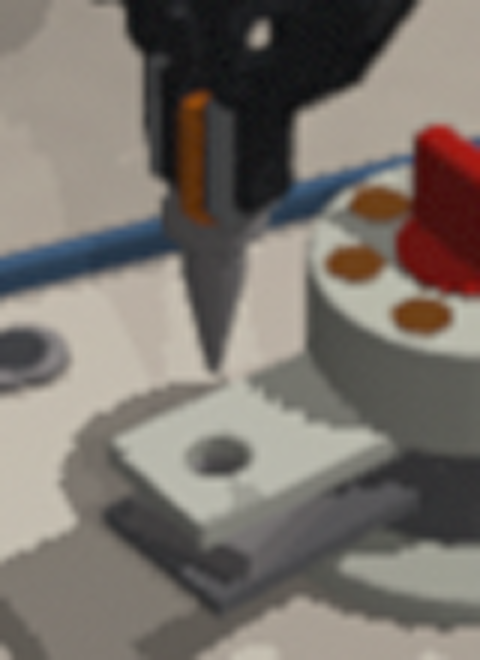

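View pics/t3c.png

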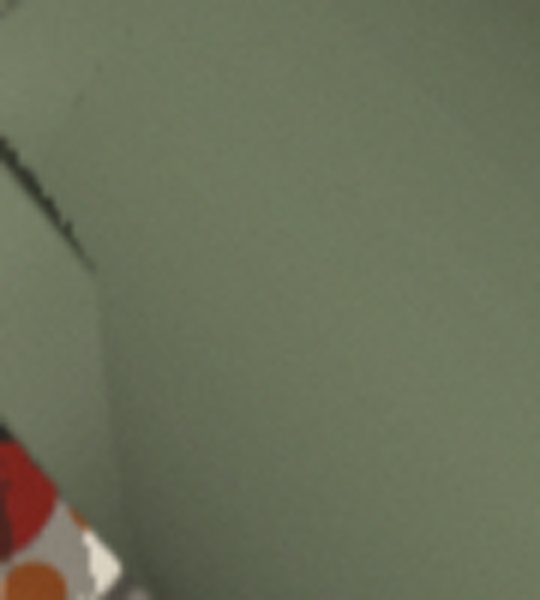

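Run:
```python
from h import *
c=pickle.load(open("wrist3.pkl","rb")); s=pickle.load(open("scene3.pkl","rb"))
W=lambda a,b,z:w(c,260+(a+.5)/4-.5,220+(b+.5)/4-.5,z)[:2].round(1)
S=lambda a,b,z:w(s,300+(a+.5)/6-.5,150+(b+.5)/6-.5,z)[:2].round(1)
print("tip",W(246,168,95),S(214,371,94.5))
print("griptop",W(245,530,177),"ear",W(249,94,65),S(220,456,65))
```

```text
tip [568.7  40.9] [569.3  38.5]
griptop [568.8  40.3] ear [569.   41.3] [569.6  40.2]
```

Run:
```python
from h import *; from workcell import *
movel((569.2,40.4,125),max_speed=80); wait(.15)
f0=np.mean([read_state()["ft_force"]],0); s=read_state(); print(s["time"],s["eef_pos"].round(2),f0.round(2))
np.save("f0.npy",f0)
xy=np.array([569.2,40.4]); z=125.
log=[]
while z>84:
    st=2. if z>100 else 1.
    z-=st
    g=movel((*xy,z),max_speed=25,guard=5)
    s=read_state(); f=s["ft_force"]-f0
    log.append((z,*xy.round(2),*s["eef_pos"].round(2),*f.round(2),s["time"]))
    if g or np.hypot(*f[:2])>6 or abs(f[2])>6: print("stop",g); break
    if np.hypot(*f[:2])>1.2: xy=xy+np.clip(0.12*f[:2],-.5,.5)
for l in log[::3]+log[-3:]: print(*[round(float(x),2) for x in l])
np.save("xy.npy",xy)
```

```text
14.35 [569.36  40.49 125.28] [ 0.   -0.72 -0.56]
123.0 569.2 40.4 569.21 40.33 123.02 0.54 0.79 -0.41 14.6
117.0 569.19 40.6 569.13 40.59 116.88 -0.03 1.43 -0.69 15.35
111.0 569.19 40.94 569.12 40.97 110.87 0.44 1.08 -0.09 16.1
105.0 569.23 41.14 569.16 41.14 104.88 -1.21 1.16 -0.05 16.85
99.0 568.98 41.4 568.88 41.4 98.87 0.11 0.3 -0.11 17.6
96.0 569.03 41.55 568.99 41.53 95.94 -0.59 0.9 0.72 18.35
93.0 569.03 41.55 569.0 41.54 92.95 0.02 0.7 0.08 19.1
90.0 568.95 41.7 568.94 41.6 89.95 0.36 -0.66 -0.22 19.85
87.0 569.15 41.51 569.12 41.52 86.94 -0.29 -0.13 -0.18 20.6
84.0 569.15 41.51 569.16 41.53 83.94 0.62 -0.49 -0.71 21.35
86.0 569.15 41.51 569.06 41.5 85.9 -0.12 0.09 -0.1 20.85
85.0 569.15 41.51 569.09 41.53 84.91 -0.65 -0.28 -0.25 21.1
84.0 569.15 41.51 569.16 41.53 83.94 0.62 -0.49 -0.71 21.35
```

```bash
cat >> h.py <<'E'
def favg(n=5):
    from workcell import read_state,wait
    a=[]
    for _ in range(n): a.append(read_state()["ft_force"]); wait(.02)
    return np.mean(a,0)-np.array([0,.2,-.1])
E
python3 - <<'E'
from h import *; from workcell import *
xy=np.load("xy.npy"); z=84.; log=[]
print("now",favg(10).round(2))
while z>75.5:
    z-=.5
    g=movel((*xy,z),max_speed=15,guard=5)
    f=favg(); s=read_state()
    log.append((z,*xy,*s["eef_pos"],*f,s["time"]))
    if g or np.hypot(*f[:2])>5 or abs(f[2])>5: print("stop",g); break
    if np.hypot(*f[:2])>1: xy=xy+np.clip(0.12*f[:2],-.4,.4)
for l in log: print(*[round(float(x),2) for x in l])
np.save("xy.npy",xy)
E
```

```text
now [ 0.06 -1.03 -1.06]
83.5 569.15 41.51 569.2 41.46 83.54 0.14 -1.45 -0.75 21.85
83.0 569.16 41.33 569.22 41.38 83.02 0.37 -1.19 -0.13 22.18
82.5 569.21 41.19 569.21 41.22 82.5 0.65 -1.09 -0.4 22.52
82.0 569.29 41.06 569.27 41.09 81.97 0.38 -0.68 -0.2 22.85
81.5 569.29 41.06 569.26 41.01 81.48 0.35 -1.2 -0.63 23.18
81.0 569.33 40.92 569.28 40.91 80.95 0.2 -0.39 -0.93 23.52
80.5 569.33 40.92 569.32 40.9 80.49 0.26 -1.16 -0.63 23.85
80.0 569.36 40.78 569.34 40.81 79.96 0.21 -0.33 -0.43 24.18
79.5 569.36 40.78 569.38 40.8 79.51 0.25 -0.36 -1.04 24.52
79.0 569.36 40.78 569.36 40.81 78.99 -0.24 -0.03 -0.57 24.85
78.5 569.36 40.78 569.34 40.77 78.48 0.57 -0.37 -0.81 25.18
78.0 569.36 40.78 569.37 40.78 77.99 0.39 -0.27 -0.48 25.52
77.5 569.36 40.78 569.36 40.76 77.5 0.56 -0.4 -1.12 25.85
77.0 569.36 40.78 569.37 40.8 77.01 0.23 -0.13 -0.65 26.18
76.5 569.36 40.78 569.34 40.76 76.48 0.09 -0.09 -0.66 26.52
76.0 569.36 40.78 569.36 40.78 76.0 0.16 -0.24 -0.75 26.85
75.5 569.36 40.78 569.34 40.78 75.49 -0.16 -0.56 -0.6 27.18
```

Run:
```python
from h import *; from workcell import *
xy=np.load("xy.npy"); z=75.5; log=[]
while z>70:
    z-=.2
    movel((*xy,z),max_speed=10,guard=14)
    f=favg(4); s=read_state()
    log.append((z,*s["eef_pos"],*f,s["time"]))
    if np.hypot(*f[:2])>5 or f[2]>10.5: break
    if np.hypot(*f[:2])>1.2: xy=xy+np.clip(0.1*f[:2],-.3,.3)
wait(.2); f=favg(8)
for l in log[::2]+log[-3:]: print(*[round(float(x),2) for x in l])
print("hold",f.round(2),read_state()["torque"].round(2)); np.save("xy.npy",xy)
c=camera("scene"); pickle.dump(c,open("scene4.pkl","wb")); crop(c,300,150,400,260,6,"pics/s4c.png")
c=camera("wrist"); cv2.imwrite("pics/w4.png",c["image"])
```

```text
75.3 569.35 40.79 75.3 0.6 -0.2 -0.63 27.5
74.9 569.38 40.75 74.89 -0.36 -0.19 -0.17 28.13
74.5 569.36 40.77 74.5 -0.34 -0.56 -0.13 28.77
74.1 569.36 40.79 74.1 0.25 -0.48 -0.37 29.4
73.7 569.36 40.77 73.7 -0.1 -0.82 0.07 30.03
73.3 569.42 40.71 73.43 -0.65 -2.04 4.71 30.67
72.9 569.51 40.57 73.24 -0.56 -1.19 8.43 31.3
72.5 569.55 40.47 73.06 -0.67 -1.29 10.88 31.93
72.9 569.51 40.57 73.24 -0.56 -1.19 8.43 31.3
72.7 569.48 40.51 73.13 -0.29 -1.29 9.79 31.62
72.5 569.55 40.47 73.06 -0.67 -1.29 10.88 31.93
hold [-0.74 -0.97 11.11] [-0.19  0.22 -0.03]
```

View pics/s4c.png

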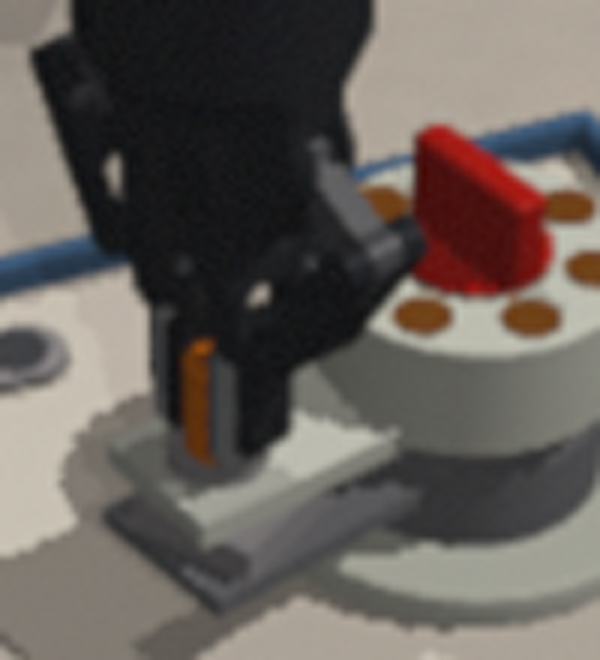

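View pics/w4.png

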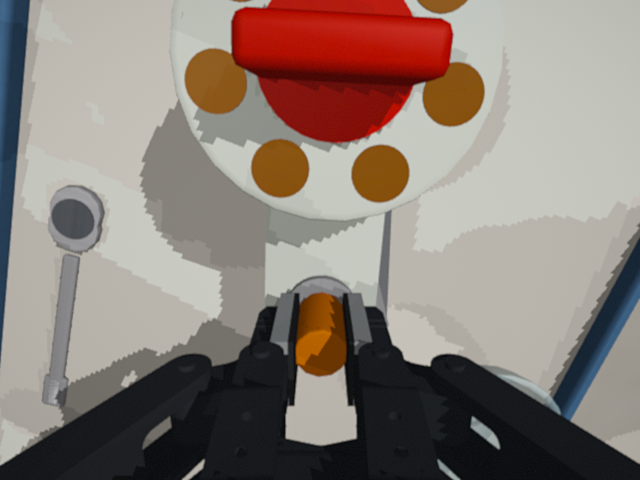

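The collar is seated: contact came at TCP z of about 73.5 as expected, and the crop shows it flat on the ear. I'll press a little more firmly, then ease off and let go.

Run:
```python
from h import *; from workcell import *
xy=np.load("xy.npy"); z=72.5
for _ in range(3):
    f=favg(5)
    if f[2]>12.5: break
    z-=.2; movel((*xy,z),max_speed=10)
wait(.3); print("press",favg(8).round(2),z)
movel((*xy,73.3),max_speed=10); print("ease",favg(5).round(2),read_state()["eef_pos"].round(2))
open_gripper(); p=read_state()["eef_pos"]; print(p.round(2),read_state()["finger_gap"])
movel((p[0],p[1],115),max_speed=60); movel((p[0],p[1],220)); 
movep((480,-150,260),R(21)); wait(.3)
s=read_state(); print(s["time"])
for n in ["scene","top"]:
    c=camera(n); pickle.dump(c,open(f"{n}5.pkl","wb")); cv2.imwrite(f"pics/{n}5.png",c["image"])
crop(pickle.load(open("scene5.pkl","rb")),300,150,420,255,6,"pics/s5c.png")
crop(pickle.load(open("top5.pkl","rb")),185,220,315,340,6,"pics/t5c.png")
```

```text
press [-1.25 -1.33 13.  ] 72.3
ease [0.99 0.12 4.99] [569.33  40.34  73.39]
[569.11  40.17  73.27] 85.0313792828644
37.0833
```

View pics/s5c.png

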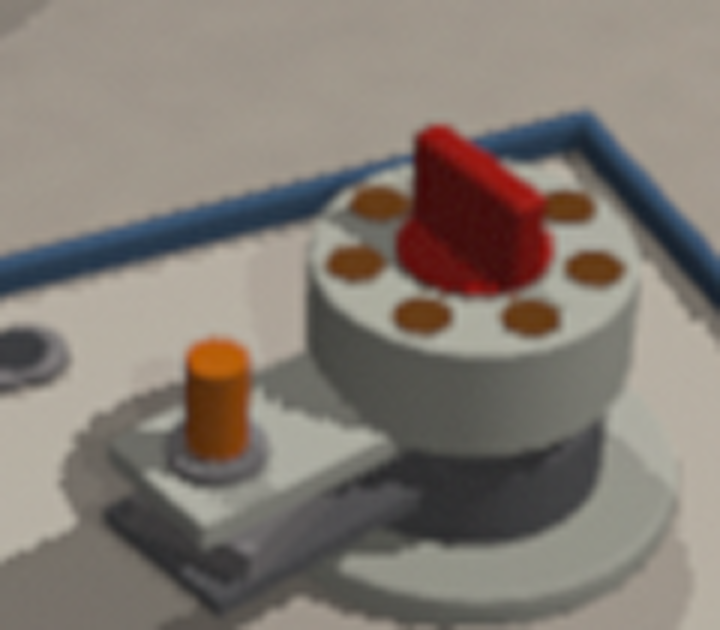

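View pics/t5c.png

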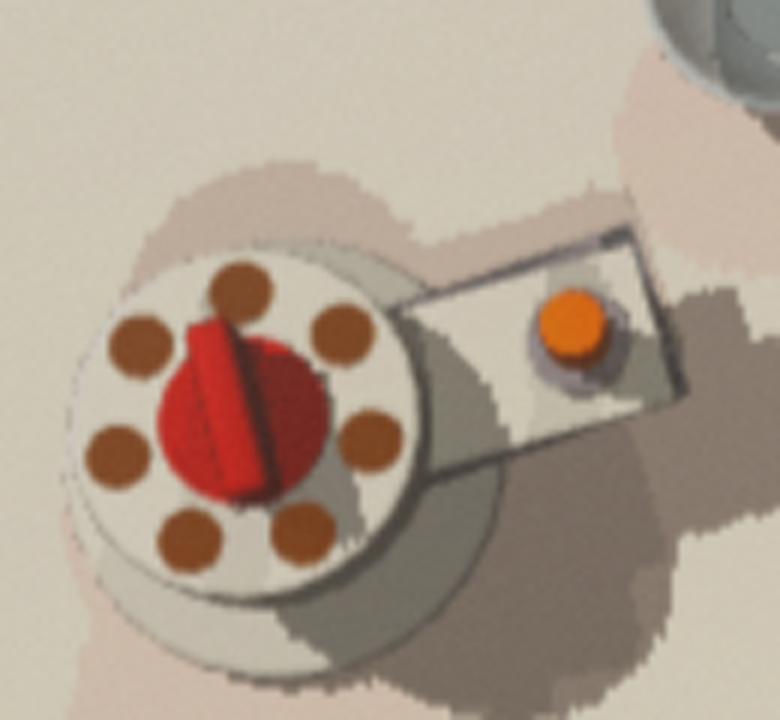

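View pics/scene5.png

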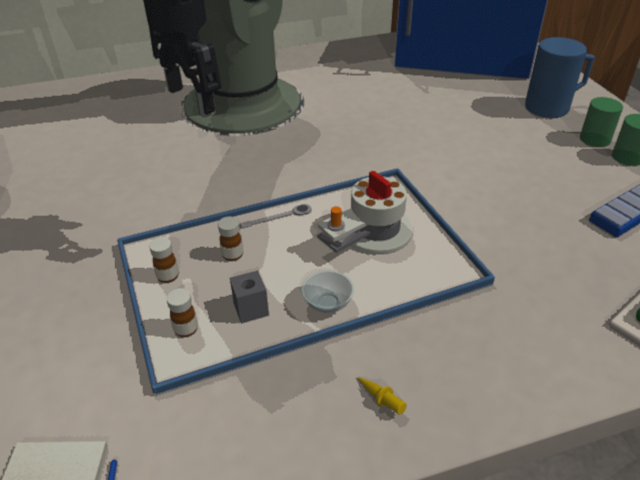

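Run:
```python
from h import *; from workcell import *
t=pickle.load(open("top5.pkl","rb"));s=pickle.load(open("scene5.pkl","rb"))
T=lambda a,b,z:w(t,185+(a+.5)/6-.5,220+(b+.5)/6-.5,z)[:2].round(1)
S=lambda a,b,z:w(s,300+(a+.5)/6-.5,150+(b+.5)/6-.5,z)[:2].round(1)
print("grip top",T(573,323,99),S(218,359,99),"collar top",T(580,345,69),S(218,450,69))
print("depth z top",w(t,185+573/6,220+323/6)[2],w(s,300+218/6,150+359/6)[2], "now",read_state()["ft_force"].round(1))
finish_job()
```

```text
grip top [568.   38.9] [570.2  39.3] collar top [566.7  38.8] [571.6  39. ]
depth z top 96.46839179606172 98.17339330816844 now [-0.1  0.3 -0.8]
the job is handed in; nothing more can be done
```

I turned the drum, put the pin through both holes, pressed it home and let go. The job was handed in at about 37 s of robot time, and `finish_job()` gives no verdict.

- **Turning the drum:** I turned it by the red knob by about 27°. The ear hole then measured (569, 40) mm, within about 1 mm of the bush hole I had seen. It lay about 4 mm from my estimate of the mark.
- **Driving the pin:** I lowered the orange pin in small guarded steps, moving it sideways whenever the measured sideways force pushed on it. That force stayed at about 2 N or less. The collar met the ear at the expected height, and the firm push held at about 13 N.
- **Last checks:** In the final pictures the pin stands upright with its collar flat on the ear. The grip top measures about (569, 39) mm in both cameras, against the ear hole at (569, 40). The arm was clear and the force on it was back to its no-load level.
- **Other objects:** The vials, bowl and spoon look unmoved.

**Disagreements:**
- The depth readings put the grip top at 96.5 and 98.2 mm, where 99 mm is expected; that is about the error of the cameras.
- My hand-read points on the collar edge scattered by about 2.5 mm between the cameras, so centring within 4 mm rests on the grip top and the force readings.
- The yellow look-alike fell over during the run without the robot going near it. It was standing in the first picture and lying down by the time I had fetched the pin.

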